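Lock the silversmith's case with the snap clip

TASK

One of the two red sample cases on the silversmith's stall still has a bare staple: lock it. Pick up the large snap clip by its wooden grip, push it straight down over the staple's crossbar until the sprung gate snaps shut beneath the bar, and let go. Leave the small clip standing where it is.

Things in the scene. Friction and masses are not known exactly. Their poses are not given: they have to be found in the camera images.
- clip_grip (a point): Centre of the large snap clip's wooden grip (50 along x, 22 along y, 42 mm high). The clip, 118 mm tall, 0.2 kg, stands loose on its two legs, mouth down; this point is 97 mm above its feet. z up, x from leg to leg. Legs 28 mm wide along y, inner faces at x = -17 and 17, outer at -26 and 26, mouth flared to 42 mm. Crown's inside 32 mm, gate 87 mm below this point.
- clip_gate (a joint): Large clip's gate (rad): 0 shut, 1.5 swung up into the clip. 39 mm long, hinged in the -x leg near the feet, opens only inwards (up); a spring shuts it. A bar pushed in from below opens it with 4 to 15 N; it flicks shut beneath the bar once the bar's axis is 53 mm or more above the clip's feet.
- staple_bar (a point): Middle (on the axis) of the level crossbar of the bare staple, an upright ring of 8 mm bar at the near edge of the fixed unlocked case. Bar runs along y, 60 mm open between the ring's legs. 108 mm above the table, 60 mm above the hasp plate, on which the clip's feet stand when home, one leg on each side of the bar, either way round. The other case already wears a clip.
- small_grip (a point): Centre of the wooden grip of the small snap clip, a bystander 73 mm tall, 32 x 17 mm, standing loose on the table; this point is 60 mm above its feet. Not to be used or moved.
There are look-alikes about, which are no part of the job. Leave any turquoise look-alike of the part that bears clip_grip alone. Leave any orange look-alike of the part that bears staple_bar alone.

How it is judged:
At the end, for the whole second after the job is handed in: The bare staple's crossbar lies inside the large clip, between its legs and above its gate (bar middle within 20 mm across and 30 mm along of the clip's middle plane, 25 to 83 mm below the grip centre), and the gate is shut (under 0.15 rad). The clip may stand or lean (x of staple_bar in the frame of clip_grip between -0.02 and 0.02 m and y of staple_bar in the frame of clip_grip between -0.03 and 0.03 m and z of staple_bar in the frame of clip_grip between -0.083 and -0.025 m and value of joint clip_gate below 0.15 rad); the robot touches nothing.
It fails at once if the small clip is knocked over or moved more than 40 mm (distance of small_grip from where it was at the start of the episode above 0.04 m or angle between small_grip's own z axis and vertical above 0.6 rad).
It also fails if it takes over 35 s, if anything falls off the work surface, if the arm or the gripper's body presses on something with over 40 N, if the wrist force passes 120 N, or if a joint passes its speed limit or range.

ROBOT

A 6-joint arm with a two-finger parallel gripper is mounted at the origin on the work surface. World frame = base frame: x ahead of the robot, y to its left, z up, the work surface at z = 0. Lengths are in m, angles in rad, forces in N, time in s.
With the tool pointing down it reaches from about 0.25 to 0.775 m from the base axis. Payload 4 kg.
Tool frame: the origin (TCP) lies midway between the tips of the shut fingers; the grasp point (between the pads) lies grasp_offset behind it (grasp_offset is the distance from the TCP to the grasp point, in m); z points along the fingers, y is the line along which they close (so a half turn about z gives the same grasp; the last joint's range is limited). The gripper opens to 85 mm and grips with 20 to 120 N. Pads are 22 mm wide; open, the fingers measure 114 mm over their backs; the gripper's body (76 mm by 85 mm) begins 54 mm behind the grasp point. The pads swing forward as they close: fully open they stand 13 mm farther back than shut.
Start: joints at [1.049, 0.087, 1.371, -0, 1.684, -0.103], TCP at [0.224, 0.502, 0.231] pointing down, gripper open.
Joint ranges: [-3.1, 3.1], [-0.76, 2.03], [0.27, 2.55], [-1.08, 4.22], [0.17, 2.65], [-2.57, 2.57]. Speed limits (rad/s): [2.79, 2.79, 3.14, 3.14, 3.14, 3.14].

INTERFACE

Orientations are given as [roll, pitch, yaw] about the fixed x, y, z axes, in that order (R = Rz(yaw) Ry(pitch) Rx(roll)).
In Python, from cell import observe, read_camera, finish_job, grasp_offset gives the robot as it stands.
- The arm moves only by the tool play_rows, never from a script. Its argument "plan" is one flat list of numbers, 7 for each row, row after row: the shift along the tool's x, y, z in cm, then the turn, a rotation vector about the tool's x, y, z in rad, then the opening, from 0 (shut) to 1 (fully open). In form: [x, y, z, rx, ry, rz, gripper, x, y, z, rx, ry, rz, gripper, ...]. A call has 1 to 5 rows; each row shifts and turns the commanded pose from where the row before left it, along the tool's axes as they then stand; what a row does not reach is not made up. A row lasts 1/8 s, in which the tool goes at most 62.5 mm and 10.7 degrees, less where a joint would pass 70% of its speed; a pose out of reach is approached as far as the arm can. A call with a gripper value outside its range is refused whole. The fingers move at their own pace and stop on an object; "squeeze" is the grip in N (left out, the last holds). Time passes only in rows, so rows that do not move let the fingers close. It gives the time, the measured TCP pose, the force, the opening and the grip force at its end, in the units of the state.
- observe(): the state, without advancing time (a new reading comes with each control period).
- read_camera(name): name is "scene" or "top" or "wrist"; returns a dict with "color" (400x640x3 uint8, blue, green, red), "range_z" (400x640 float32, m along the optical axis (not along the pixel's ray), 0 where there is no reading), "fx", "fy", "cx", "cy" (pixels), "extrinsics" (4x4, takes a point from world to camera coordinates); the wrist camera has in their place "tool_from_camera" (4x4, takes a point from camera to tool coordinates, whose origin is the TCP and whose axes are the flange's). Camera axes: x right, y down, z forward; pixel columns grow to the right and rows downward; lengths in m; the calibration is good to about 2 mm. A picture is of the moment at which its call begins: read the wrist's pose just before it.
- finish_job(): hands the job in; it is judged then, once.
The state is a dict: "clock": time; "joint_positions": joint angles; "joint_velocities": joint speeds; "effort": joint torques, N m; "eef_pos": TCP position; "tool_rot": TCP orientation; "wrist_force": force on the tool from outside, world axes, zero at the start; "ft_torque": the same for the moment, N m; "width": finger opening in m; "finger_force": force on a finger pad.
Only numpy, scipy, OpenCV 4.12 (cv2) and the standard library are available. Lean on these libraries where they do the work, as an engineer would, in place of code of your own. Each camera call takes 0.05 s, during which the arm holds its last target. There are 200 camera calls.

## Working session

There is one attempt and no reset: what is moved stays moved. The work goes in short steps, Python scripts to look and compute and a tool call to move; the robot and the scene stay as the last step left them, time stands still between calls to the robot, and variables do not carry over. Pictures are saved under pics/ and viewed, at most 10 in all, crops included, and the job is handed in when it is done.

Besides the shell and the picture viewer there is one more tool, called by a JSON object that holds its "op" and its "data". play_rows: Moves the arm, as the interface text tells. Its arguments: {"type":"object","properties":{"plan":{"type":"array","items":{"type":"number"}},"squeeze":{"type":"number"}},"required":["plan"]}

```bash
mkdir -p pics; cat > h.py <<'E'
import numpy as np, cv2
from cell import observe, read_camera, finish_job, grasp_offset
from scipy.spatial.transform import Rotation as R
def world(c, T=None):
    h,w=c["range_z"].shape; v,u=np.mgrid[:h,:w]; z=c["range_z"]
    P=np.stack([(u-c["cx"])/c["fx"]*z,(v-c["cy"])/c["fy"]*z,z,np.ones_like(z)],-1)
    M=np.linalg.inv(c["extrinsics"]) if T is None else T@c["tool_from_camera"]
    W=(P@M.T)[...,:3]; W[z==0]=np.nan; return W
def toolT(s):
    T=np.eye(4); T[:3,3]=s["eef_pos"]; r=np.array(s["tool_rot"]); T[:3,:3]=R.from_euler('xyz',r).as_matrix() if r.size==3 else r; return T
E
python3 - <<'E'
from h import *
s=observe();print(s,grasp_offset)
for n in("scene","top"):
    c=read_camera(n);cv2.imwrite(f"pics/{n}.png",c["color"]);np.save(f"{n}.npy",world(c))
E
```

```text
{'clock': 0.0, 'joint_positions': array([ 1.04885622e+00,  8.79778484e-02,  1.37226872e+00,  2.27704285e-05,
        1.68359683e+00, -1.03080348e-01]), 'joint_velocities': array([-0.00139043,  0.00089352,  0.00148652,  0.00190304, -0.00043289,
       -0.0003117 ]), 'effort': array([-1.38911622e-03, -3.51864409e+01, -3.13268745e+01, -2.88948431e-04,
        1.07711944e-02, -2.73137161e-06]), 'eef_pos': array([0.22343361, 0.50202608, 0.2301193 ]), 'tool_rot': array([-3.13935618e+00, -2.54108470e-04,  2.72273514e+00]), 'wrist_force': array([ 0.75969201, -0.60977252,  0.89886262]), 'ft_torque': array([ 0.00036732, -0.012228  , -0.00658792]), 'finger_force': 0.0, 'width': 0.08551349547337386} 0.0187
```

View pics/scene.png

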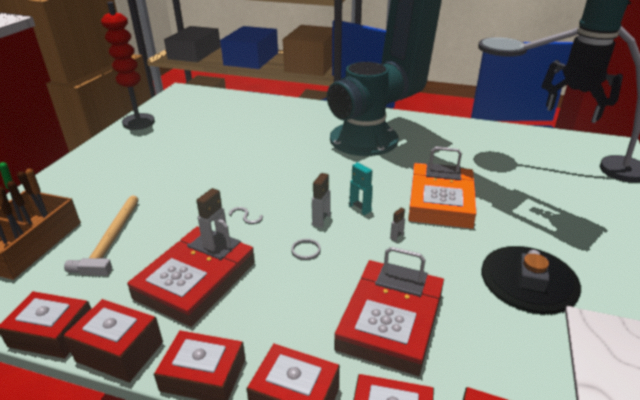

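View pics/top.png

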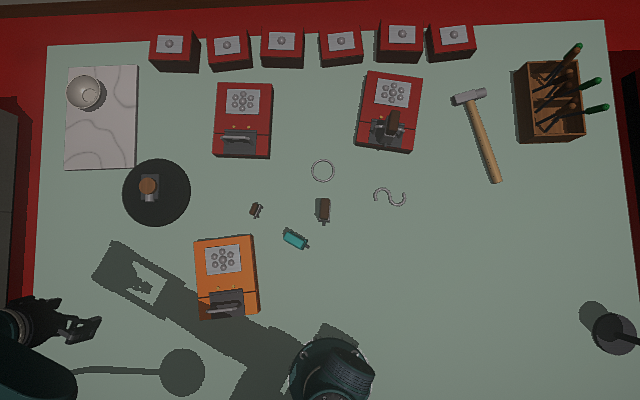

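The scene view shows the large clip at scene (321,198), top (323,210). The small clip is at top (256,210) and the turquoise look-alike at (295,238). The bare staple is on the red case at top (240,138), scene (404,258).

```bash
python3 - <<'E'
from h import *
W=np.load("top.npy");np.set_printoptions(precision=4,suppress=True)
def show(n,u0,u1,v0,v1,zl,zh,W=W):
    P=W[v0:v1,u0:u1].reshape(-1,3);P=P[(P[:,2]>zl)&(P[:,2]<zh)]
    if len(P)<3: print(n,len(P));return
    print(n,len(P),"mean",P.mean(0),"min",P.min(0),"max",P.max(0))
    r=cv2.minAreaRect((P[:,:2]*1000).astype(np.float32));print("   rect",r)
show("clip",305,345,190,232,.105,.14)
show("small",245,268,198,222,.06,.1)
show("turq",275,315,222,255,.1,.14)
show("bar",212,275,120,160,.095,.13)
show("casetop",212,275,80,130,.03,.06)
S=np.load("scene.npy")
show("clipS",305,335,170,230,.08,.14,S)
show("barS",375,430,242,290,.104,.13,S)
show("legsS",375,430,242,290,.06,.13,S)
show("case",340,440,255,370,.03,.053,S)
E
```

```text
clip 191 mean [ 0.4298 -0.001   0.1169] min [ 0.4057 -0.0132  0.1125] max [0.4544 0.012  0.121 ]
   rect ((430.2297058105469, -0.8363838195800781), (21.867698669433594, 49.47399139404297), 83.92098999023438)
small 68 mean [0.4388 0.1786 0.0713] min [0.4249 0.1688 0.0617] max [0.4529 0.1895 0.0755]
   rect ((438.7646484375, 178.68447875976562), (14.406830787658691, 29.51576805114746), 69.73432159423828)
turq 196 mean [0.3567 0.0746 0.1167] min [0.3367 0.0501 0.1014] max [0.3756 0.099  0.1221]
   rect ((356.7633972167969, 75.05147552490234), (49.302215576171875, 21.844575881958008), 58.78236770629883)
bar 100 mean [0.6147 0.217  0.1089] min [0.609  0.1806 0.0966] max [0.6217 0.2548 0.1148]
   rect ((615.601318359375, 217.70407104492188), (74.859375, 8.480681419372559), 86.04810333251953)
casetop 2614 mean [0.7194 0.2089 0.046 ] min [0.6529 0.1311 0.0301] max [0.7917 0.2883 0.0583]
   rect ((719.801025390625, 210.12960815429688), (150.22613525390625, 135.2904815673828), 86.04547882080078)
clipS 328 mean [0.4422 0.0013 0.1051] min [ 0.4093 -0.0136  0.08  ] max [0.4608 0.0119 0.1208]
   rect ((434.814697265625, 0.08164119720458984), (22.769161224365234, 52.00382995605469), 81.9273681640625)
barS 159 mean [0.6191 0.2183 0.1096] min [0.6134 0.184  0.1041] max [0.6242 0.2524 0.114 ]
   rect ((617.7262573242188, 218.256591796875), (68.4378433227539, 9.451628684997559), 86.17008209228516)
legsS 324 mean [0.6194 0.2182 0.0963] min [0.6132 0.1796 0.06  ] max [0.6255 0.2551 0.114 ]
   rect ((618.382080078125, 217.41761779785156), (75.73735046386719, 10.388300895690918), 86.73651123046875)
case 7194 mean [0.7045 0.2139 0.0459] min [0.5843 0.1318 0.03  ] max [0.7948 0.2907 0.053 ]
   rect ((689.4733276367188, 211.70022583007812), (150.5001983642578, 203.24017333984375), 85.7338638305664)
```

{"op": "play_rows", "data": {"plan": [0,0,0,0,0,-0.156,1,0,0,0,0,0,-0.156,1,-2.6,-4.78,0,0,0,0,1,-2.6,-4.78,0,0,0,0,1,-2.6,-4.78,0,0,0,0,1]}}

```text
clock: 0.72
eef_pos: [0.2861, 0.35, 0.2307]
tool_rot: [-3.141, -0.0, 3.036]
wrist_force: [1.5, 0.1, -0.1]
width: 0.0854
finger_force: 0.0
```

{"op": "play_rows", "data": {"plan": [-2.6,-4.78,0,0,0,0,1,-2.6,-4.78,0,0,0,0,1,-2.6,-4.78,0,0,0,0,1,-2.6,-4.78,0,0,0,0,1,-2.6,-4.78,0,0,0,0,1]}}

```text
clock: 1.35
eef_pos: [0.3899, 0.0984, 0.231]
tool_rot: [3.141, 0.0, 3.035]
wrist_force: [1.3, 0.2, 0.4]
width: 0.0849
finger_force: 0.0
```

{"op": "play_rows", "data": {"plan": [-2.6,-4.78,0,0,0,0,1,-2.6,-4.78,0,0,0,0,1,0,0,0,0,0,0,1]}}

```text
clock: 1.72
eef_pos: [0.4317, -0.0036, 0.2304]
tool_rot: [-3.141, -0.002, 3.028]
wrist_force: [-0.3, 0.7, 0.1]
width: 0.0852
finger_force: 0.0
```

```bash
python3 - <<'E'
from h import *
np.set_printoptions(precision=4,suppress=True)
s=observe();c=read_camera("wrist");cv2.imwrite("pics/w1.png",c["color"]);W=world(c,toolT(s));np.save("w1.npy",W)
print(s["eef_pos"],s["tool_rot"],s["joint_positions"])
P=W.reshape(-1,3);d=np.abs(P-[.431,0,.117]);m=(d[:,0]<.045)&(d[:,1]<.045)&(P[:,2]>.11)&(P[:,2]<.126);P=P[m]
print(m.sum(),P.mean(0),P.max(0),P.min(0));print(cv2.minAreaRect((P[:,:2]*1000).astype(np.float32)))
E
```

```text
[ 0.4317 -0.0036  0.2304] [-3.1409 -0.0017  3.0285] [-0.1392 -0.1787  1.6278 -0.0007  1.6942 -1.597 ]
1654 [ 0.4284 -0.0023  0.1183] [0.4547 0.0104 0.1208] [ 0.4052 -0.0151  0.11  ]
((430.0538330078125, -2.550143241882324), (21.831886291503906, 49.059661865234375), 84.15327453613281)
```

View pics/w1.png

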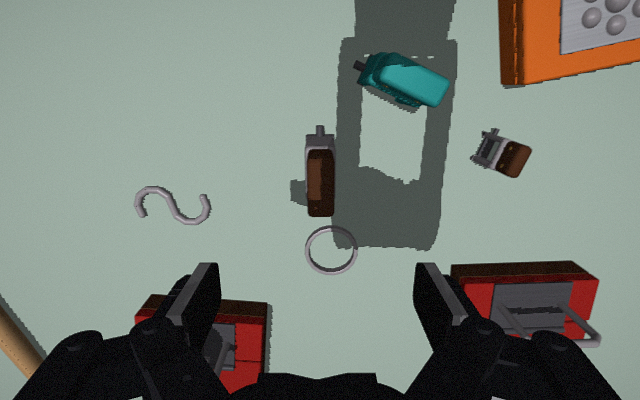

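{"op": "play_rows", "data": {"plan": [0.2,0.2,5,0,0,0,1,0,0,5,0,0,0,1,0,0,3,0,0,0,1,0,0,1.5,0,0,0,1,0,0,0,0,0,0,1]}}

```text
clock: 2.4
eef_pos: [0.4288, 0.0026, 0.0858]
tool_rot: [3.141, -0.002, 3.036]
wrist_force: [0.2, 0.3, -0.0]
width: 0.0851
finger_force: 0.0
```

{"op": "play_rows", "data": {"plan": [0,0,0,0,0,0,0,0,0,0,0,0,0,0,0,0,0,0,0,0,0,0,0,0,0,0,0,0,0,0,0,0,0,0,0], "squeeze": 70}}

```text
clock: 3.02
eef_pos: [0.43, 0.0014, 0.0871]
tool_rot: [-3.141, 0.002, 3.035]
wrist_force: [-0.9, -0.7, 4.2]
width: 0.0209
finger_force: 68.6
```

{"op": "play_rows", "data": {"plan": [0,0,-3,0,0,0,0,0,0,-5,0,0,0,0,0,0,-5,0,0,0,0,0,0,-2,0,0,-0.04,0,0,0,0,0,0,0,0]}}

```text
clock: 3.65
eef_pos: [0.4302, 0.0017, 0.2375]
tool_rot: [3.141, 0.003, 3.074]
wrist_force: [0.3, 0.4, -2.1]
width: 0.0213
finger_force: 68.6
```

{"op": "play_rows", "data": {"plan": [-2.5,3.3,0,0,0,0,0,-3,4,0,0,0,0,0,-3,4,0,0,0,0,0,-3,4,0,0,0,0,0,-3,4,0,0,0,0,0]}}

```text
clock: 4.28
eef_pos: [0.5869, 0.1857, 0.2328]
tool_rot: [-3.14, -0.005, 3.074]
wrist_force: [0.8, -0.5, -1.4]
width: 0.0212
finger_force: 69.1
```

{"op": "play_rows", "data": {"plan": [-2.5,3.3,0,0,0,0,0,0,0,0,0,0,0,0,0,0,0,0,0,0,0]}}

```text
clock: 4.65
eef_pos: [0.6132, 0.2154, 0.2336]
tool_rot: [-3.14, -0.005, 3.074]
wrist_force: [-1.0, 0.1, -1.3]
width: 0.0207
finger_force: 69.1
```

```bash
python3 - <<'E'
from h import *
np.set_printoptions(precision=4,suppress=True)
s=observe();print(s["eef_pos"],s["tool_rot"],s["width"])
c=read_camera("wrist");W=world(c,toolT(s));np.save("w2.npy",W);cv2.imwrite("pics/w2.png",c["color"])
s2=read_camera("scene");np.save("scene2.npy",world(s2))
im=cv2.resize(s2["color"][130:330,290:490],(600,600));cv2.imwrite("pics/s2.png",im)
E
```

```text
[0.6132 0.2154 0.2336] [-3.1398 -0.0046  3.0744] 0.02068344709252828
```

View pics/s2.png

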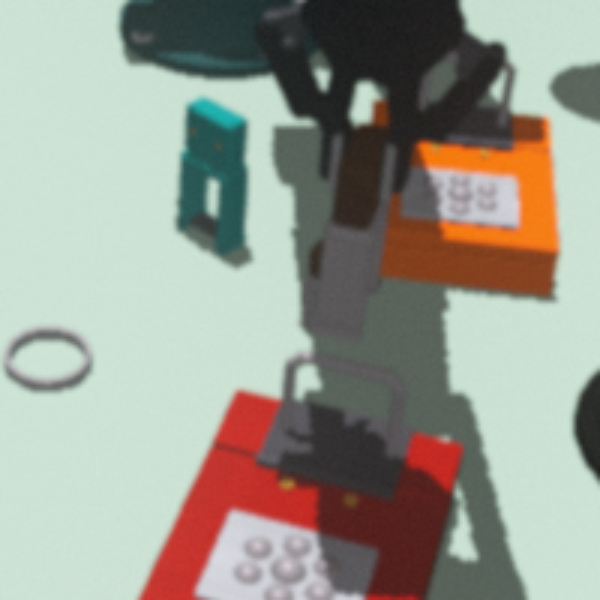

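View pics/w2.png

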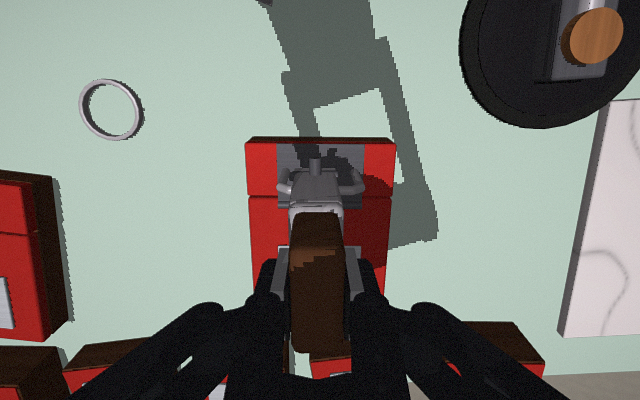

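The clip is held upright at scene crop (350,230), above the ring at (345,370). In the wrist view both bar ends stick out at (285,185) and (357,180), roughly centred on the clip. Next I measure the offset in the scene cloud.

```bash
python3 - <<'E'
from h import *
np.set_printoptions(precision=4,suppress=True)
for n in("scene2","w2"):
    W=np.load(n+".npy").reshape(-1,3)
    B=W[(abs(W[:,0]-.617)<.02)&(abs(W[:,1]-.218)<.042)&(W[:,2]>.08)&(W[:,2]<.118)]
    print(n,"ring",len(B),B.min(0),B.max(0),np.median(B,0),cv2.minAreaRect((B[:,:2]*1000).astype(np.float32)))
    for z0,z1 in((.14,.165),(.165,.19),(.19,.215),(.22,.245),(.245,.262)):
        C=W[(abs(W[:,0]-.615)<.05)&(abs(W[:,1]-.216)<.024)&(W[:,2]>z0)&(W[:,2]<z1)]
        if len(C)>5: print(z0,len(C),np.percentile(C,[2,50,98],axis=0).ravel())
E
```

```text
scene2 ring 254 [0.6113 0.1796 0.0801] [0.6251 0.255  0.1141] [0.6195 0.219  0.1076] ((617.83154296875, 217.3032684326172), (75.50686645507812, 9.70378589630127), 85.98859405517578)
0.14 155 [0.5941 0.1979 0.1482 0.6399 0.2145 0.1567 0.6425 0.2284 0.1646]
0.165 235 [0.5953 0.1983 0.1657 0.6397 0.2146 0.1774 0.6427 0.2279 0.1895]
0.19 222 [0.5964 0.1989 0.1907 0.6402 0.2145 0.2028 0.6432 0.2284 0.2145]
0.22 262 [0.6132 0.1958 0.2203 0.6385 0.2157 0.2331 0.6417 0.2324 0.2448]
0.245 251 [0.6181 0.1929 0.2455 0.6291 0.2172 0.2543 0.641  0.2383 0.2617]
w2 ring 487 [0.6096 0.1792 0.0801] [0.622  0.254  0.1141] [0.6153 0.2359 0.1085] ((615.9080810546875, 216.59889221191406), (74.87617492675781, 7.920132637023926), 85.98009490966797)
0.14 272 [0.5768 0.1993 0.1484 0.5878 0.2153 0.1593 0.5913 0.2288 0.1649]
0.165 688 [0.5773 0.2017 0.1655 0.5877 0.2146 0.1738 0.5897 0.227  0.1891]
0.19 776 [0.5873 0.2019 0.1904 0.5882 0.2149 0.2044 0.5902 0.2279 0.2147]
0.22 1491 [0.5883 0.1953 0.2203 0.5899 0.2149 0.2325 0.6078 0.2343 0.2447]
0.245 2115 [0.5889 0.1928 0.2454 0.6014 0.2167 0.2546 0.6087 0.2377 0.2618]
```

{"op": "play_rows", "data": {"plan": [-0.3,0.2,1,0,0,0,0,0,0,1.5,0,0,0,0,0,0,1,0,0,0,0,0,0,0.5,0,0,0,0,0,0,0,0,0,0,0]}}

```text
clock: 5.38
eef_pos: [0.617, 0.2176, 0.1956]
tool_rot: [-3.141, -0.001, 3.075]
wrist_force: [0.1, -0.7, -1.8]
width: 0.0214
finger_force: 69.1
```

{"op": "play_rows", "data": {"plan": [0,0,0.8,0,0,0,0,0,0,0.8,0,0,0,0,0,0,0.8,0,0,0,0,0,0,0.6,0,0,0,0,0,0,0,0,0,0,0]}}

```text
clock: 6.0
eef_pos: [0.6165, 0.2179, 0.1658]
tool_rot: [3.141, -0.002, 3.075]
wrist_force: [-3.0, 0.3, 1.8]
width: 0.0212
finger_force: 70.0
```

{"op": "play_rows", "data": {"plan": [0,0,0.7,0,0,0,0,0,0,0.7,0,0,0,0,0,0,0.6,0,0,0,0,0,0,0.5,0,0,0,0,0,0,0,0,0,0,0]}}

```text
clock: 6.62
eef_pos: [0.6171, 0.2173, 0.1399]
tool_rot: [-3.141, -0.001, 3.075]
wrist_force: [0.1, 0.2, -2.1]
width: 0.021
finger_force: 69.9
```

{"op": "play_rows", "data": {"plan": [0,0,0.3,0,0,0,0,0,0,0.2,0,0,0,0,0,0,0,0,0,0,0]}}

```text
clock: 7.0
eef_pos: [0.6173, 0.2176, 0.1362]
tool_rot: [3.142, -0.0, 3.075]
wrist_force: [-0.7, 0.6, -1.3]
width: 0.0211
finger_force: 69.9
```

{"op": "play_rows", "data": {"plan": [0,0,0.15,0,0,0,0,0,0,0,0,0,0,0,0,0,0,0,0,0,0.5,0,0,0,0,0,0,1,0,0,0,0,0,0,1]}}

```text
clock: 7.62
eef_pos: [0.6174, 0.2177, 0.1351]
tool_rot: [3.141, 0.001, 3.075]
wrist_force: [-0.6, 0.9, -0.5]
width: 0.0744
finger_force: 0.0
```

{"op": "play_rows", "data": {"plan": [0,0,0,0,0,0,1,0,0,0,0,0,0,1,0,0,-4,0,0,0,1,0,0,-5,0,0,0,1,0,0,-5,0,0,0,1]}}

```text
clock: 8.25
eef_pos: [0.6171, 0.2176, 0.2761]
tool_rot: [-3.142, -0.0, 3.075]
wrist_force: [1.4, 0.4, -0.2]
width: 0.0851
finger_force: 0.0
```

{"op": "play_rows", "data": {"plan": [4,-4,0,0,0,0,1,4,-4,0,0,0,0,1,0,0,0,0,0,0,1]}}

```text
clock: 8.62
eef_pos: [0.5294, 0.1413, 0.2746]
tool_rot: [-3.141, -0.002, 3.072]
wrist_force: [0.6, 0.0, -0.9]
width: 0.0853
finger_force: 0.0
```

```bash
python3 - <<'E'
from h import *
s2=read_camera("scene");im=cv2.resize(s2["color"][180:330,320:470],(600,600),interpolation=cv2.INTER_CUBIC)
s=observe();w=read_camera("wrist");cv2.imwrite("pics/s3.png",im);cv2.imwrite("pics/w3.png",w["color"])
for W in (world(s2),world(w,toolT(s))):
    W=W.reshape(-1,3);C=W[(abs(W[:,0]-.617)<.05)&(abs(W[:,1]-.217)<.03)&(W[:,2]>.13)&(W[:,2]<.2)]
    print(np.percentile(C,[1,50,99],axis=0).round(4))
print(s["clock"])
E
```

```text
[[0.5977 0.2043 0.131 ]
 [0.6386 0.2171 0.1617]
 [0.6455 0.228  0.1678]]
[[0.593  0.2028 0.1308]
 [0.607  0.2101 0.1642]
 [0.64   0.2258 0.1682]]
8.675
```

View pics/s3.png

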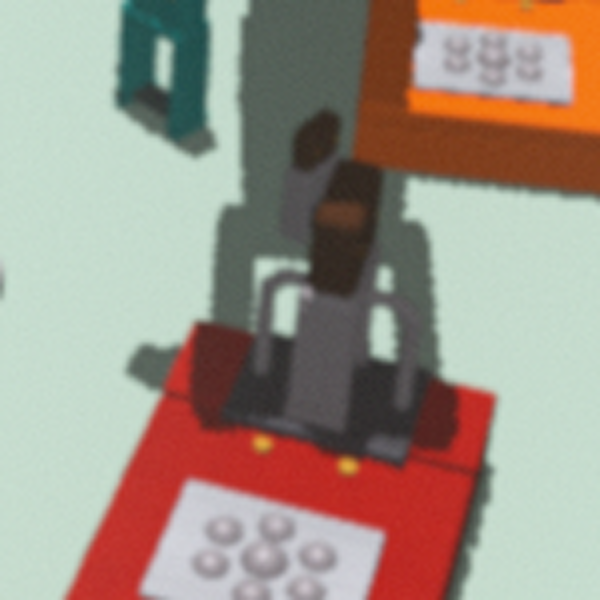

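View pics/w3.png

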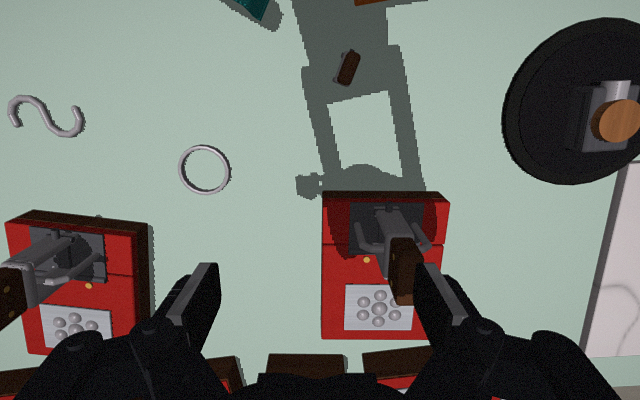

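The clip stands home at (345,330) in the scene crop, with the bar between its legs. Its top is at 0.166 m, against an expected 0.048 + 0.118 m. During the push the force rose by about 4 N and then dropped back to the clip's weight, so the gate has snapped shut. The robot is clear and the small clip is still standing.

```bash
python3 -c "
from cell import finish_job
print(finish_job())"
```

```text
the job is handed in; nothing more can be done
None
```

I pushed the large clip home over the bare staple's crossbar, let go, and handed the job in. The gate was not visible in the pictures; I judged it shut from the force, which rose about 4 N during the push and then fell back to the clip's weight.

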